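# Hold the glass cell in the light path against the sprung stop

### The job

Take the taller of the two glass cells out of the wooden rack, gripping it only by its two narrow frosted ends and never touching its broad polished windows with the fingers. Hold it upright in the light path of the little light bench, windows facing the lamp and the viewer and its middle level with the lens, then bring it gently end-on against the sprung stop until the pad has clearly given way by some millimetres, about half-way, without ever driving it fully home. Finish while still holding the cell there: the fingers keep their grip, and the cell touches nothing else but the stop; leave the other things where they are.

Things in the scene. Friction and masses are not known exactly. Their poses are not given: they have to be found in the camera images.
- cell_mid (a point): Centre (half-way up) of the taller glass cell, the one to hold: loose upright block, 16 mm (its x) by 36 mm (its y) by 70 mm tall (z), 70 to 140 g. The broad faces (looking to +x and -x) are polished windows, not for the fingers. The narrow faces (16 mm wide, 36 mm apart, looking to +y and -y) are frosted white, to grip at any height; either may meet the stop. It starts in a rack slot.
- short_cell_mid (a point): Centre of the shorter cell in the other slot: same make and plan, 16 x 36 mm, but 45 mm tall. Leave it in the rack.
- rack: Fixed wooden block, 112 mm (x) by 70 mm (y) by 22 mm high, origin under its centre. Two slots 14 mm deep at x = -28 and +28 mm on its centre line, each with 1.5 mm of play all round; a cell's x and y axes lie along the rack's. A cell in it stands 8 mm above the table.
- beam (a point): Middle of the light path of the light bench, 60 mm above the table. The light runs along this point's y, from the lamp house at +y to the viewer at -y: blocks 54 mm wide in x, 80 mm high over the table, near faces 50 mm from this point, round lenses standing 6 mm out of them. Open above and towards -x; the sprung stop stands at +x, on the centre line.
- bench: The fixed light bench that carries lamp and viewer; axes as beam. Steel base 150 mm (x) by 200 mm (y), 8 mm thick, origin under its centre, 60 mm below the beam point.
- stop (a joint): How far the stop's pad is pushed in, m: 0 free, 0.012 fully home, along the beam point's +x; spring 600 N/m (3.6 N half-way). The pad is an upright face 16 mm wide, 29 to 41 mm above the table; the brass post behind it is 42 mm high: keep the fingers above. It is set anew each time: the free pad's face stands 8 to 22 mm beyond the beam point in x, place not given, to be found by feel.
- jar: Glass jar with metal lid, 56 mm across, 62 mm high, origin under its centre: bystander.
- tin: Open brass cup, 52 mm across, 40 mm high, origin under its centre: bystander.
- file: Small hand tool with a handle, 170 mm long along its x, lying on the table: bystander.
Not all that is in view belongs to the job. What is shaped like the part that bears cell_mid but orange or pink is not meant.

How it is judged (in metres and radians):
On the way:
1. the taller cell is gripped and lifted out of its slot (height (world z) of cell_mid above 0.06 m and contact force between the fingers and cell above 1 N and contact force between cell and rack below 0.2 N and value of joint stop below 0.001 m), for 0.1 s.
At the end, for the whole second after the job is handed in: Fingers hold the taller cell upright, windows square to the light (0.15 rad), centre within 10 mm of beam height, 25 mm of mid-gap, about 15 mm across the beam; it keeps the stop pushed in 2 to 10.5 mm of 12, touches nothing else of the bench and is at rest (contact force between the fingers and cell above 1 N and value of joint stop between 0.002 and 0.0105 m and contact force between cell and stop_post above 0.5 N and z of cell_mid in the frame of beam between -0.01 and 0.01 m and y of cell_mid in the frame of beam between -0.025 and 0.025 m and x of cell_mid in the frame of beam between -0.015 and 0.016 m and angle between the x axis of cell_mid and the y axis of beam, either way round below 0.15 rad and angle between cell_mid's own z axis and vertical below 0.15 rad and contact force between cell and bench below 0.2 N and linear speed of cell below 0.02 m/s); the arm keeps its last pose, push and grip.
It fails at once if a finger presses on a polished window of the taller cell (contact force between the fingers and cell_c0 above 0.5 N).
It fails at once if the sprung stop is driven fully home (value of joint stop above 0.0117 m).
It fails at once if the shorter cell is moved (distance of short_cell_mid from where it was at the start of the episode above 0.015 m).
It fails at once if the jar, the cup or the hand tool is moved (distance of any of jar, tin, file from where it was at the start of the episode above 0.03 m).
It also fails if it takes over 48 s, if anything falls off the work surface, if the arm or the gripper's body presses on something with over 40 N, if the wrist force passes 120 N, or if a joint passes its speed limit or range.

### The arm

A 6-joint arm with a two-finger parallel gripper is mounted at the origin on the work surface. World frame = base frame: x ahead of the robot, y to its left, z up, the work surface at z = 0. Lengths are in mm, angles in degrees, forces in N, time in s.
With the tool pointing down it reaches from about 350 to 850 mm from the base axis. Payload 8.1 kg.
Tool frame: the origin (TCP) lies at the centre of the arm's flange, where the gripper is bolted on; the fingertips stand 173 mm ahead of it and the grasp point (between the pads) lies 155 mm ahead of it; z points along the fingers, y is the line along which they close (so a half turn about z gives the same grasp; the last joint's range is limited). The gripper opens to 85 mm and grips with 20 to 120 N. Pads are 22 mm wide; open, the fingers measure 114 mm over their backs; the gripper's body (76 mm by 85 mm) begins 54 mm behind the grasp point. The pads swing forward as they close: fully open they stand 13 mm farther back than shut.
Start: joints at [70.909, 7.471, 85.268, -0, 87.261, -4.893], TCP at [147.141, 581.684, 404.692] pointing down, gripper open.
Joint ranges: [-169.43, 169.43], [-51.17, 129.36], [1.28, 143.12], [-76.62, 256.62], [0, 156.53], [-152.29, 152.29]. Speed limits (degrees/s): [136.94, 136.94, 159.86, 180, 180, 180].

### API

Orientations are given as [roll, pitch, yaw] about the fixed x, y, z axes, in that order (R = Rz(yaw) Ry(pitch) Rx(roll)).
In Python, from bench import * gives the robot as it stands.
- The arm moves only by the shell command python3 -m jog 'ROWS' [FORCE]. ROWS is text: rows parted by semicolons, each of 7 numbers parted by spaces: the shift along the tool's x, y, z scaled (see below), then the turn, a rotation vector about the tool's x, y, z scaled (see below), then the closure, from -1 (fully open) to 1 (shut). In form: tx ty tz wx wy wz hand; .... A call has 1 to 5 rows; each row shifts and turns the commanded pose from where the row before left it, along the tool's axes as they then stand; what a row does not reach is not made up. The controller multiplies each number of a shift by 0.1 m and each number of a turn by 60 degrees. A row lasts 1/8 s, in which the tool goes at most 62.5 mm and 10.7 degrees, less where a joint would pass 70% of its speed; a pose out of reach is approached as far as the arm can. A call with a number of a shift or a turn outside -1 to 1 is refused whole. A call with a gripper value outside its range is refused whole. The fingers move at their own pace and stop on an object; FORCE is the grip in N (left out, the last holds). Time passes only in rows, so rows that do not move let the fingers close. It gives the time, the measured TCP pose, the force, the opening and the grip force at its end, in the units of the state.
- sense(): the state, without advancing time (a new reading comes with each control period).
- snapshot(name): name is "side" or "top" or "wrist"; returns a dict with "img" (420x560x3 uint8, red, green, blue), "fx", "fy", "cx", "cy" (pixels), "extrinsics" (4x4, takes a point from camera to world coordinates). Camera axes: x right, y down, z forward; pixel columns grow to the right and rows downward; lengths in mm; the calibration is good to about 2 mm. A picture is of the moment at which its call begins. There is no depth.
- hand_in(): hands the job in; it is judged then, once.
The state is a dict: "time": time; "joint_pos": joint angles; "qd": joint speeds; "joint_efforts": joint torques, N m; "tool_pos": TCP position; "tcp_rot": TCP orientation; "ft_force": force on the tool from outside, world axes, zero at the start; "wrist_torque": the same for the moment, N m; "finger_gap": finger opening in mm; "grip_force": force on a finger pad.
Only numpy, scipy, OpenCV 4.12 (cv2) and the standard library are available. Lean on these libraries where they do the work, as an engineer would, in place of code of your own. Each camera call takes 0.05 s, during which the arm holds its last target. There are 200 camera calls.

## Working session

There is one attempt and no reset: what is moved stays moved. The work goes in short steps, Python scripts to look and compute and a shell command to move; the robot and the scene stay as the last step left them, time stands still between calls to the robot, and variables do not carry over. Pictures are saved under pics/ and viewed, at most 10 in all, crops included, and the job is handed in when it is done.

```bash
ls; mkdir -p pics; cat > h.py <<'E'
from bench import *
import numpy as np, cv2, pickle
from scipy.spatial.transform import Rotation as R
def snap(n,f):
    s=snapshot(n); cv2.imwrite(f'pics/{f}.png',s['img'][:,:,::-1]); pickle.dump(s,open(f'pics/{f}.pkl','wb')); return s
def load(f): return pickle.load(open(f'pics/{f}.pkl','rb'))
def ray(s,u,v,z):
    E=np.array(s['extrinsics']); d=E[:3,:3]@[(u-s['cx'])/s['fx'],(v-s['cy'])/s['fy'],1]; o=E[:3,3]
    return (o+d*(z-o[2])/d[2]).round(1)
def proj(s,p):
    E=np.linalg.inv(s['extrinsics']); q=E[:3,:3]@np.array(p)+E[:3,3]
    return (s['fx']*q[0]/q[2]+s['cx'],s['fy']*q[1]/q[2]+s['cy'])
E
python3 - <<'E'
from h import *
a=snap('top','top1');b=snap('side','side1')
print(a['extrinsics'],b['extrinsics'],a['fx'])
print(sense())
E
```

```text
pics
[[-1.42435713e-01 -9.57810131e-01  2.49623358e-01  4.39020518e+02]
 [-9.89788434e-01  1.39246370e-01 -3.04844767e-02  3.18159094e+01]
 [-5.56080589e-03 -2.51416391e-01 -9.67863046e-01  7.35373432e+02]
 [ 0.00000000e+00  0.00000000e+00  0.00000000e+00  1.00000000e+00]] [[-8.61292420e-01 -3.55267368e-01  3.63263630e-01  3.07846346e+02]
 [-5.07977483e-01  6.18356719e-01 -5.99661442e-01  4.98844354e+02]
 [-1.15863645e-02 -7.01013599e-01 -7.13053778e-01  6.30902523e+02]
 [ 0.00000000e+00  0.00000000e+00  0.00000000e+00  1.00000000e+00]] 403.93451700372134
{'time': 0.1, 'joint_pos': array([ 7.09092385e+01,  7.51060487e+00,  8.53242532e+01, -4.03430871e-04,
        8.72631705e+01, -4.89284241e+00]), 'qd': array([ 0.0031378 ,  0.00538566, -0.18852202, -0.04722171,  0.04389393,
       -0.06236927]), 'joint_efforts': array([ 1.77075770e-03, -5.70955360e+01, -5.01937830e+01, -1.05771589e-04,
        8.20381218e-03,  5.73656416e-05]), 'tool_pos': array([147.06947604, 581.47232444, 403.73930126]), 'tcp_rot': array([-1.79902294e+02, -7.95962913e-03,  1.65802094e+02]), 'ft_force': array([ 0.76069925, -0.03592285, -0.0456223 ]), 'wrist_torque': array([-0.00615395,  0.02284888,  0.0310801 ]), 'grip_force': 0.0, 'finger_gap': 85.57455295909438}
```

View pics/top1.png

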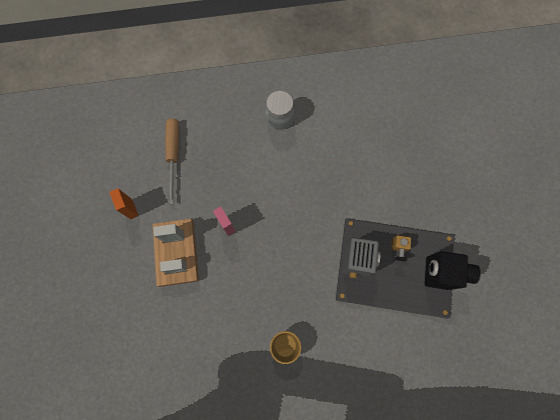

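View pics/side1.png

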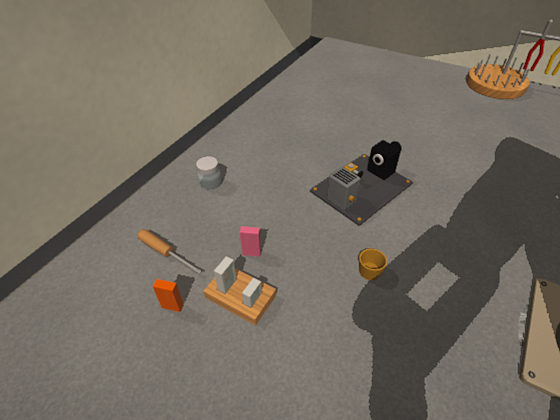

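Candidates in the side view: tall glass cell (225,273), short cell (251,292), orange block (168,294) and pink block (250,240). The tall white one in the rack's far slot is the target, at (165,230) in the top view. Next is one enlarged composite to check this and measure.

```bash
python3 - <<'E'
from h import *
a=load('top1')['img'];b=load('side1')['img']
c=lambda i,x,y,w,h:cv2.resize(i[y:y+h,x:x+w],(400,300),interpolation=cv2.INTER_CUBIC)
m=np.vstack([np.hstack([c(a,130,210,100,75),c(b,190,245,100,75)]),np.hstack([c(a,330,210,160,120),c(b,300,130,120,90)])])
m=cv2.convertScaleAbs(m,alpha=1.4,beta=15)
cv2.imwrite('pics/c1.png',m[:,:,::-1])
E
```

```text
(no output)
```

View pics/c1.png

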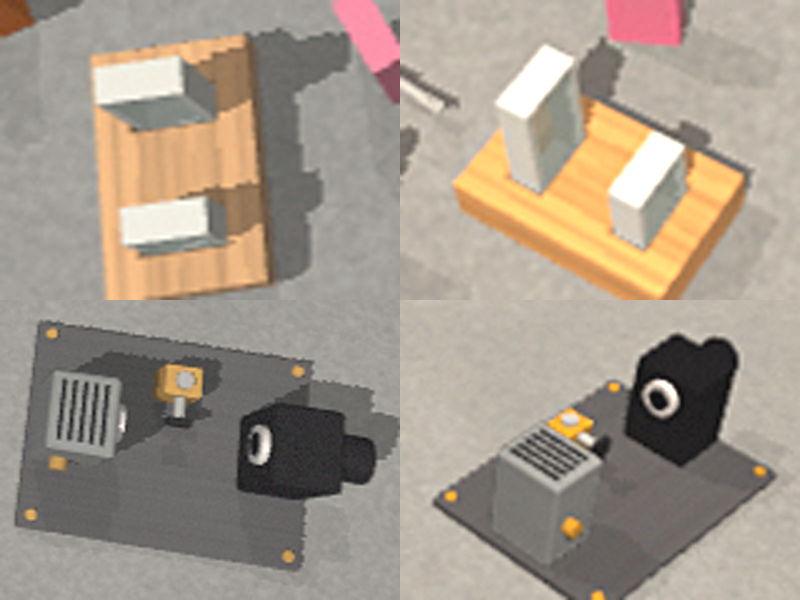

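Top left, the tall cell's top is at about crop (139,74), near the rack's far end. The bench shows the lamp (grey) on the left, the viewer (black) on the right, and the stop with its pad pointing down the image. Now computing poses.

```bash
python3 - <<'E'
from h import *
a=load('top1');b=load('side1')
def pts(s,P,ox,oy,sx,z,cx=0,cy=0): return np.array([ray(s,ox+(x-cx)/sx,oy+(y-cy)/sx,z) for x,y in P])
def show(n,p):
    print(n,p[:,:2].tolist(),'mid',p.mean(0),'edges',[(round(np.linalg.norm(p[i]-p[i-1])),round(np.degrees(np.arctan2(*(p[i]-p[i-1])[1::-1])),1)) for i in range(len(p))])
show('cell top',pts(a,[(93,57),(180,57),(187,90),(100,94)],130,210,4,78))
show('cell side',pts(b,[(550,45),(578,60),(527,117),(498,103)],190,245,4,78,400))
show('short top',pts(a,[(120,207),(207,199),(212,221),(124,229)],130,210,4,53))
show('rack side',pts(b,[(455,183),(560,97),(745,180),(655,285)],190,245,4,22,400))
show('base top',pts(a,[(40,322),(313,360),(300,570),(15,525)],330,210,2.5,8,0,300))
show('base side',pts(b,[(433,502),(613,382),(775,476),(598,600)],300,130,400/120,8,400,300))
show('post top',pts(a,[(180,380)],330,210,2.5,42,0,300))
show('screws',pts(a,[(52,333),(298,371),(288,556),(31,514)],330,210,2.5,8,0,300))
show('lamp top',pts(a,[(58,372),(121,376),(113,458),(47,449)],330,210,2.5,80,0,300))
show('pink,orange,cup,jar',np.array([ray(a,222,213,70),ray(a,119,198,70),ray(a,285,345,40),ray(a,280,103,62)]))
E
```

```text
cell top [[609.6, 219.6], [604.4, 183.7], [590.0, 181.9], [593.5, 217.7]] mid [599.375 200.725  78.   ] edges [(16, np.float64(6.7)), (36, np.float64(-98.2)), (15, np.float64(-172.9)), (36, np.float64(84.4))]
cell side [[603.4, 183.4], [587.9, 184.0], [589.5, 219.5], [604.6, 219.9]] mid [596.35 201.7   78.  ] edges [(37, np.float64(-91.9)), (16, np.float64(177.8)), (36, np.float64(87.4)), (15, np.float64(1.5))]
short top [[549.7, 219.7], [547.8, 183.0], [538.2, 181.7], [540.2, 218.7]] mid [543.975 200.775  53.   ] edges [(10, np.float64(6.0)), (37, np.float64(-93.0)), (10, np.float64(-172.3)), (37, np.float64(86.9))]
rack side [[625.0, 236.7], [611.2, 174.2], [512.2, 169.4], [519.0, 233.8]] mid [566.85  203.525  22.   ] edges [(106, np.float64(1.6)), (64, np.float64(-102.5)), (99, np.float64(-177.2)), (65, np.float64(84.0))]
base top [[586.9, -113.7], [530.3, -305.4], [387.6, -259.3], [445.7, -69.3]] mid [ 487.625 -186.925    8.   ] edges [(148, np.float64(-17.5)), (200, np.float64(-106.4)), (150, np.float64(162.1)), (199, np.float64(73.0))]
base side [[585.9, -108.8], [527.5, -298.2
[... 219 characters left out ...]
-195.2   42. ] edges [(0, np.float64(0.0))]
screws [[577.5, -120.9], [524.0, -292.6], [397.9, -253.4], [451.5, -81.8]] mid [ 487.725 -187.175    8.   ] edges [(132, np.float64(-17.2)), (180, np.float64(-107.3)), (132, np.float64(162.7)), (180, np.float64(72.7))]
lamp top [[537.5, -104.8], [528.9, -145.1], [477.4, -129.1], [489.1, -88.2]] mid [ 508.225 -116.8     80.   ] edges [(51, np.float64(-18.9)), (41, np.float64(-102.0)), (54, np.float64(162.7)), (43, np.float64(74.0))]
pink,orange,cup,jar [[614.5, 104.9], [666.3, 277.1], [386.7, 30.3], [809.1, -22.9]] mid [619.15  97.35  60.5 ] edges [(233, np.float64(146.7)), (180, np.float64(73.3)), (374, np.float64(-138.6)), (426, np.float64(-7.2))]
```

```bash
python3 -m jog '-.53 -.26 .07 0 0 0 -1;-.53 -.26 .07 0 0 0 -1;-.53 -.26 .07 0 0 0 -1;-.53 -.26 .07 0 0 0 -1;-.53 -.26 .07 0 0 0 -1' 40; python3 -m jog '-.53 -.26 .07 0 0 0 -1;-.53 -.26 .07 0 0 0 -1;-.53 -.26 .07 0 0 0 -1;-.53 -.26 .07 0 0 0 -1;-.53 -.26 .07 0 0 0 -1';python3 -m jog '0 0 0 0 0 -.1 -.3;0 0 0 0 0 -.1 -.3;0 0 0 0 0 0 -.3;0 0 0 0 0 0 -.3'
python3 - <<'E'
from h import *
snap('wrist','w1'); s=sense(); print(s['tool_pos'],s['tcp_rot'],s['ft_force'],s['finger_gap'])
E
```

```text
time: 0.72
tool_pos: [373.2, 389.1, 369.1]
tcp_rot: [-180.0, -0.0, 165.8]
ft_force: [1.2, 1.1, 0.7]
finger_gap: 85.2
grip_force: 0.0
time: 1.35
tool_pos: [598.3, 198.1, 334.0]
tcp_rot: [-180.0, -0.0, 165.8]
ft_force: [0.7, 0.6, 0.2]
finger_gap: 85.0
grip_force: 0.0
time: 1.85
tool_pos: [597.0, 199.8, 334.5]
tcp_rot: [-180.0, -0.0, 177.7]
ft_force: [0.5, 0.1, 0.5]
finger_gap: 55.2
grip_force: 0.0
[596.98817698 199.82882099 334.56966734] [-1.79991971e+02 -1.31666513e-02  1.77716921e+02] [0.54071807 0.52515785 0.7175176 ] 55.53997717346959
```

View pics/w1.png

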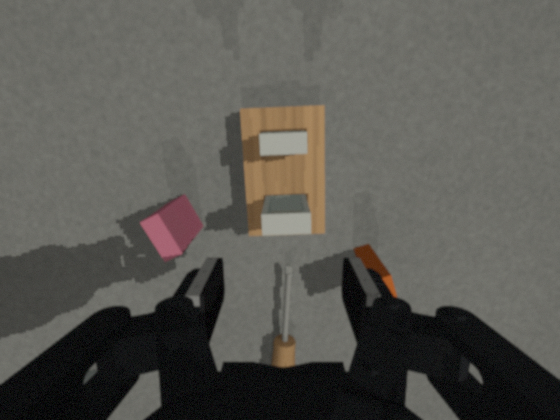

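The wrist view shows the tall cell's top at corners (262,212),(310,210),(311,234),(263,235), the short cell's top around (283,144), and the rack at x 241–326.

```bash
python3 - <<'E'
from h import *
s=load('w1')
for P,z in (([(262,212),(310,210),(311,234),(263,235)],78),([(259,135),(306,132),(307,154),(260,157)],53),([(241,109),(324,105),(326,235),(248,236)],22)):
    p=np.array([ray(s,*q,z) for q in P]);print(p[:,:2].tolist(),p.mean(0),[(round(np.linalg.norm(p[i]-p[i-1])),round(np.degrees(np.arctan2(*(p[i]-p[i-1])[1::-1])),1)) for i in range(4)])
E
```

```text
[[589.6, 185.1], [589.5, 219.7], [607.8, 220.2], [607.2, 184.8]] [598.525 202.45   78.   ] [(18, np.float64(179.0)), (35, np.float64(90.2)), (18, np.float64(1.6)), (35, np.float64(-91.0))]
[[536.3, 184.3], [535.6, 219.7], [551.9, 220.1], [552.7, 184.1]] [544.125 202.05   53.   ] [(16, np.float64(179.3)), (35, np.float64(91.1)), (16, np.float64(1.4)), (36, np.float64(-88.7))]
[[515.9, 168.4], [515.5, 237.1], [629.2, 238.4], [627.3, 166.5]] [571.975 202.6    22.   ] [(111, np.float64(179.0)), (69, np.float64(90.3)), (114, np.float64(0.7)), (72, np.float64(-91.5))]
```

```bash
python3 -m jog '0 0 0 0 0 -.04 -.3;-.02 .027 .2 0 0 0 -.3;0 0 .3 0 0 0 -.3;0 0 0 0 0 0 -.3'; python3 -m jog '0 0 .3 0 0 0 -.3;0 0 .3 0 0 0 -.3;0 0 .08 0 0 0 -.3;0 0 0 0 0 0 -.3'
python3 - <<'E'
from h import *
w=snap('wrist','w2');t=snap('side','s2'); s=sense(); print(s['tool_pos'],s['tcp_rot'],s['ft_force'],s['finger_gap'])
c=cv2.resize(t['img'][200:350,150:300],(450,450))
cv2.imwrite('pics/c2.png',np.hstack([cv2.resize(w['img'],(350,263))[:, :],c[:263*1,:]])[:,:,::-1]) if 0 else cv2.imwrite('pics/c2.png',np.hstack([w['img'][100:,100:420],cv2.resize(c,(320,320))])[:,:,::-1])
E
```

```text
time: 2.4
tool_pos: [597.4, 202.2, 280.0]
tcp_rot: [-179.9, -0.4, -179.9]
ft_force: [-0.5, 0.2, 0.4]
finger_gap: 55.2
grip_force: 0.0
time: 2.9
tool_pos: [599.2, 202.4, 216.9]
tcp_rot: [-180.0, -0.0, -179.8]
ft_force: [-0.1, -0.2, 0.7]
finger_gap: 55.7
grip_force: 0.0
[599.92531102 202.57301273 218.48215809] [ 1.79966437e+02  1.31982219e-01 -1.79807562e+02] [ 0.80042224 -0.33590574  0.03309285] 55.54034664612413
```

View pics/c2.png

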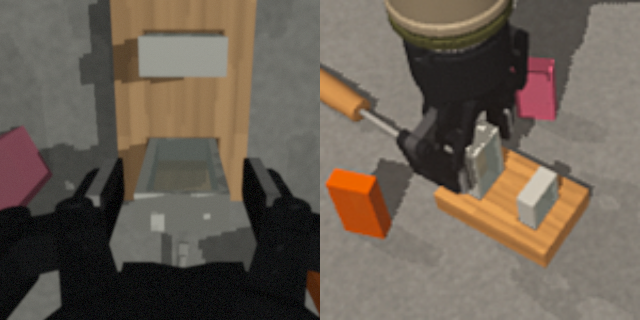

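The fingers straddle the frosted ends (left picture, pads either side of the cell at x≈115 and 250). Closing.

```bash
python3 -m jog '0 0 0 0 0 0 0;0 0 0 0 0 0 .3;0 0 0 0 0 0 1;0 0 0 0 0 0 1;0 0 0 0 0 0 1' 40; python3 -m jog '0 0 0 0 0 0 1;0 0 0 0 0 0 1;0 0 0 0 0 0 1;0 0 0 0 0 0 1;0 0 0 0 0 0 1'
```

```text
time: 3.62
tool_pos: [599.8, 202.5, 218.2]
tcp_rot: [180.0, 0.1, -179.8]
ft_force: [-0.7, -0.5, 6.5]
finger_gap: 35.7
grip_force: 40.5
time: 4.25
tool_pos: [599.8, 202.5, 218.2]
tcp_rot: [180.0, 0.1, -179.8]
ft_force: [-1.2, -1.0, 5.3]
finger_gap: 35.4
grip_force: 40.5
```

```bash
python3 -m jog '0 0 -.1 0 0 0 1;0 0 -.1 0 0 0 1;0 0 -.2 0 0 0 1;0 0 -.3 0 0 0 1;0 0 -.4 0 0 0 1'; python3 -m jog '0 0 -.4 0 0 0 1;0 0 0 0 0 0 1;0 0 0 0 0 0 1'
python3 - <<'E'
from h import *
w=snap('wrist','w3');t=snap('side','s3'); s=sense(); print(s['tool_pos'],s['tcp_rot'],s['ft_force'],s['finger_gap'])
cv2.imwrite('pics/c3.png',np.hstack([w['img'][100:,100:420],cv2.resize(t['img'][120:360,120:360],(320,320))])[:,:,::-1])
E
```

```text
time: 4.88
tool_pos: [598.7, 202.2, 327.9]
tcp_rot: [-180.0, -0.1, -179.8]
ft_force: [0.9, 0.6, -0.6]
finger_gap: 35.4
grip_force: 40.2
time: 5.25
tool_pos: [599.0, 202.3, 367.1]
tcp_rot: [180.0, 0.0, -179.8]
ft_force: [-0.2, -0.1, -1.9]
finger_gap: 35.6
grip_force: 40.2
[598.65034332 202.24657071 365.26161433] [-1.79965620e+02 -1.43925719e-01 -1.79794258e+02] [ 0.20948919 -0.23673876 -0.84284167] 35.12822948430225
```

View pics/c3.png

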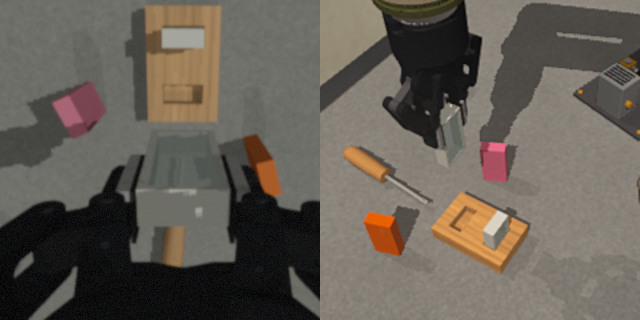

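```bash
python3 -m jog '.186 -.471 0 0 0 0 1;.186 -.471 0 0 0 0 1;.186 -.471 0 0 0 0 1;.186 -.471 0 0 0 0 1'; python3 -m jog '.186 -.471 0 0 0 0 1;.186 -.471 0 0 0 0 1;.186 -.471 0 0 0 0 1;.186 -.471 0 0 0 0 1;0 0 0 0 0 0 1'; python3 -m jog '0 0 0 0 0 .163 1;0 0 0 0 0 .163 1;0 0 0 0 0 .163 1;0 0 0 0 0 .163 1;0 0 0 0 0 .163 1';python3 -m jog '0 0 0 0 0 .163 1;0 0 0 0 0 .163 1;0 0 0 0 0 .163 1;0 0 0 0 0 .163 1;0 0 0 0 0 .163 1';python3 -m jog '0 0 0 0 0 .163 1;0 0 0 0 0 0 1;0 0 0 0 0 0 1'
python3 - <<'E'
from h import *
w=snap('wrist','w4');t=snap('top','t4'); s=sense(); print(s['tool_pos'],s['tcp_rot'],s['ft_force'],s['finger_gap'],s['joint_pos'])
cv2.imwrite('pics/c4.png',cv2.convertScaleAbs(w['img'][:,:,::-1],alpha=1.8,beta=10))
E
```

```text
time: 5.85
tool_pos: [524.2, 12.4, 365.1]
tcp_rot: [180.0, -0.2, -179.8]
ft_force: [0.9, 0.4, -1.0]
finger_gap: 35.6
grip_force: 40.4
time: 6.48
tool_pos: [450.1, -177.5, 365.4]
tcp_rot: [180.0, -0.1, 179.9]
ft_force: [-0.0, 0.2, -1.5]
finger_gap: 35.7
grip_force: 40.5
time: 7.1
tool_pos: [451.8, -173.9, 365.5]
tcp_rot: [-180.0, -0.1, 131.0]
ft_force: [-0.3, -0.0, -1.0]
finger_gap: 35.0
grip_force: 40.4
time: 7.72
tool_pos: [451.8, -173.9, 365.5]
tcp_rot: [-179.9, -0.1, 82.1]
ft_force: [-0.5, -0.4, -1.0]
finger_gap: 35.5
grip_force: 40.4
time: 8.1
tool_pos: [451.8, -174.4, 366.1]
tcp_rot: [-179.9, -0.0, 72.9]
ft_force: [-0.8, -0.3, -1.0]
finger_gap: 35.4
grip_force: 40.4
[ 451.74927441 -174.68570966  366.42609867] [-1.79972422e+02 -1.02062936e-02  7.27852036e+01] [ 0.01085624 -0.39820976 -1.29618977] 35.56352167612827 [-2.72109752e+01 -9.51903777e+00  1.06065586e+02  5.29847834e-03
  8.34823833e+01 -9.99678397e+00]
```

View pics/c4.png

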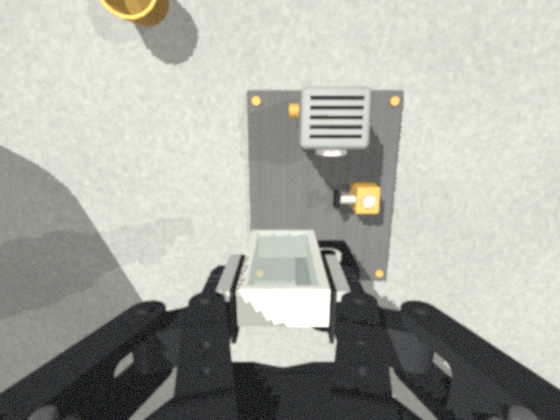

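Wrist view over the bench: screws at (256,101), (395,101), (379,273) and (259,273) through the cell; pad front at (334,199); post at (367,200). Cross-checking the bench frame against these.

```bash
python3 - <<'E'
from h import *
s=load('w4')
p=np.array([ray(s,*q,8) for q in [(256,101),(395,101),(379,273),(259,273)]])
print(p, (p[0]+p[2])/2,[(round(np.linalg.norm(p[i]-p[i-1])),round(np.degrees(np.arctan2(*(p[i]-p[i-1])[1::-1])),1)) for i in range(4)])
th=np.radians(-17.25);B=np.array([487.7,-187])
def bf(q): d=q[:2]-B; return (d@[np.cos(th),np.sin(th)]).round(1),(d@[-np.sin(th),np.cos(th)]).round(1)
print('pad',bf(ray(s,334,199,35)),'post',bf(ray(s,369,201,42)),'lens',bf(ray(s,331,154,60)),'tool',bf(sense()['tool_pos']))
E
```

```text
[[ 453.2  -82.1    8. ]
 [ 580.2 -121.1    8. ]
 [ 526.7 -293.2    8. ]
 [ 399.6 -254.2    8. ]] [ 489.95 -187.65    8.  ] [(180, np.float64(72.7)), (133, np.float64(-17.1)), (180, np.float64(-107.3)), (133, np.float64(162.9))]
pad (np.float64(10.6), np.float64(0.4)) post (np.float64(42.1), np.float64(0.2)) lens (np.float64(2.3), np.float64(45.0)) tool (np.float64(-38.0), np.float64(1.1))
```

```bash
python3 -m jog '0 0 .3 0 0 0 1;0 0 .3 0 0 0 1;0 0 .3 0 0 0 1;0 0 .2 0 0 0 1;0 0 .1 0 0 0 1'; python3 -m jog '-.01 0 .1 0 0 0 1;0 0 0 0 0 0 1;0 0 0 0 0 0 1'; python3 -m jog '0 .05 0 0 0 0 1;0 .05 0 0 0 0 1;0 0 0 0 0 0 1;0 0 0 0 0 0 1'
python3 - <<'E'
from h import *
w=snap('wrist','w5');t=snap('side','s5'); s=sense(); print(s['tool_pos'],s['tcp_rot'],s['ft_force'],s['finger_gap'])
m=np.hstack([w['img'][60:,100:460],cv2.resize(t['img'][100:220,300:420],(360,360),interpolation=2)])
cv2.imwrite('pics/c5.png',cv2.convertScaleAbs(m[:,:,::-1],alpha=1.6,beta=10))
E
```

```text
time: 8.82
tool_pos: [451.2, -174.7, 245.4]
tcp_rot: [-179.9, -0.0, 72.7]
ft_force: [-0.9, -0.6, -0.4]
finger_gap: 35.4
grip_force: 40.4
time: 9.2
tool_pos: [451.7, -176.1, 237.4]
tcp_rot: [179.9, 0.0, 72.6]
ft_force: [0.2, 0.9, -1.2]
finger_gap: 35.3
grip_force: 40.4
time: 9.7
tool_pos: [461.0, -178.9, 236.6]
tcp_rot: [-180.0, -0.0, 72.6]
ft_force: [-0.3, -0.6, -0.5]
finger_gap: 35.3
grip_force: 40.4
[ 460.85353022 -178.86204377  236.59917902] [-1.79984919e+02 -1.84682384e-03  7.26251066e+01] [-0.88254679 -0.04834437 -1.23575715] 35.120210934375564
```

View pics/c5.png

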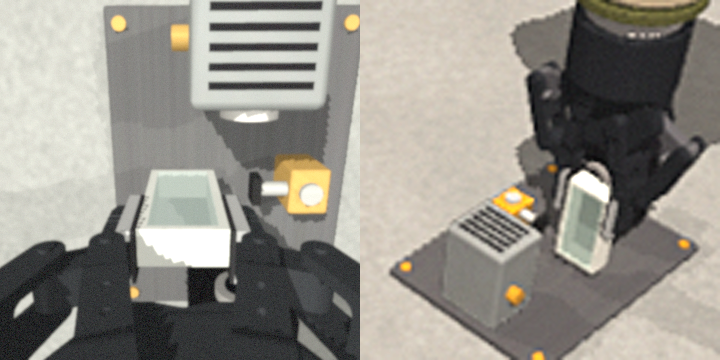

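```bash
cat > f.py <<'E'
from h import *
u=np.array([.955,-.2965]);F=[];X=[]
for i in range(8):
    snapshot('top'); s=sense(); F.append(s['ft_force'][:2]@u); X.append((s['tool_pos'][:2]-[489,-187.3])@u)
print('F %.2f±%.2f x %.2f z %.1f'%(np.mean(F),np.std(F)/8**.5,np.mean(X),s['tool_pos'][2]),s['time'])
E
python3 f.py; python3 -m jog '0 .04 .01 0 0 0 1;0 .04 0 0 0 0 1;0 .04 0 0 0 0 1;0 0 0 0 0 0 1'; python3 f.py; python3 -m jog '0 .02 0 0 0 0 1;0 .02 0 0 0 0 1;0 0 0 0 0 0 1'; python3 f.py
```

```text
F 0.30±0.22 x -29.34 z 236.7 10.2
time: 10.7
tool_pos: [472.7, -182.6, 235.7]
tcp_rot: [180.0, 0.0, 72.6]
ft_force: [0.7, -0.5, -0.5]
finger_gap: 35.4
grip_force: 40.4
F -0.05±0.13 x -17.31 z 235.7 11.1
time: 11.48
tool_pos: [476.4, -183.8, 235.7]
tcp_rot: [180.0, 0.0, 72.6]
ft_force: [-0.7, -0.2, -0.6]
finger_gap: 35.5
grip_force: 40.4
F -0.20±0.22 x -13.28 z 235.7 11.875
```

```bash
python3 -m jog '0 .01 0 0 0 0 1;0 .01 0 0 0 0 1;0 .01 0 0 0 0 1;0 0 0 0 0 0 1'; python3 f.py; python3 -m jog '0 .01 0 0 0 0 1;0 .01 0 0 0 0 1;0 0 0 0 0 0 1'; python3 f.py; python3 -m jog '0 .01 0 0 0 0 1;0 .01 0 0 0 0 1;0 0 0 0 0 0 1'; python3 f.py
```

```text
time: 12.38
tool_pos: [479.2, -184.6, 235.7]
tcp_rot: [180.0, -0.0, 72.6]
ft_force: [-0.8, -0.2, -2.2]
finger_gap: 35.3
grip_force: 40.4
F 0.07±0.12 x -10.28 z 235.7 12.775
time: 13.15
tool_pos: [481.0, -185.2, 235.7]
tcp_rot: [-180.0, -0.0, 72.6]
ft_force: [-0.4, 0.4, -0.5]
finger_gap: 35.4
grip_force: 40.4
F -0.76±0.17 x -8.30 z 235.7 13.55
time: 13.92
tool_pos: [482.9, -185.8, 235.6]
tcp_rot: [-180.0, -0.0, 72.6]
ft_force: [-1.1, -0.4, 0.2]
finger_gap: 35.4
grip_force: 40.4
F -1.50±0.21 x -6.33 z 235.7 14.325
```

```bash
python3 -m jog '0 .01 0 0 0 0 1;0 .01 0 0 0 0 1;0 0 0 0 0 0 1'; python3 f.py;  python3 f.py
```

```text
time: 14.7
tool_pos: [484.8, -186.4, 235.7]
tcp_rot: [-180.0, 0.0, 72.6]
ft_force: [-2.5, 0.0, -0.2]
finger_gap: 35.3
grip_force: 40.5
F -2.44±0.11 x -4.33 z 235.6 15.1
F -2.67±0.11 x -4.32 z 235.6 15.5
```

```bash
python3 -m jog '0 .01 0 0 0 0 1;0 .005 0 0 0 0 1;0 0 0 0 0 0 1;0 0 0 0 0 0 1'; python3 f.py
python3 - <<'E'
from h import *
w=snap('wrist','w6');t=snap('side','s6')
m=np.hstack([w['img'][60:,100:460],cv2.resize(t['img'][100:220,300:420],(360,360),interpolation=2)])
cv2.imwrite('pics/c6.png',cv2.convertScaleAbs(m[:,:,::-1],alpha=1.6,beta=10))
E
```

```text
time: 16.0
tool_pos: [486.2, -186.8, 235.7]
tcp_rot: [-180.0, 0.0, 72.6]
ft_force: [-3.3, 1.3, -0.4]
finger_gap: 35.4
grip_force: 40.5
F -3.67±0.21 x -2.82 z 235.7 16.4
```

View pics/c6.png

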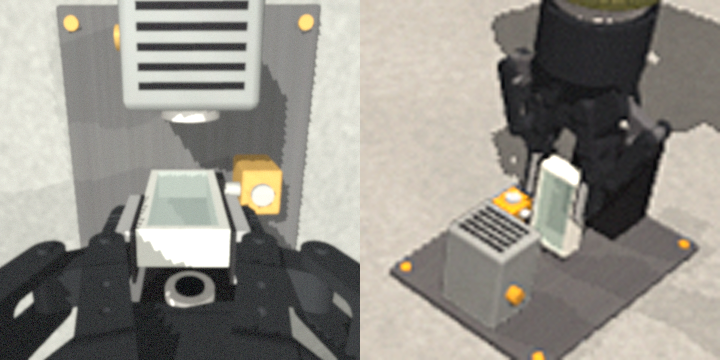

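The cell is upright at mid-gap, end-on against the stop and clear of both lenses. The force is 3.7 N, about 6 mm of push, so I'm handing in.

```bash
python3 -c "
from bench import *
print(hand_in())"
```

```text
the job is handed in; nothing more can be done
None
```

The job is handed in, with no verdict returned: the taller cell is held by its frosted ends, upright in the beam, pressing the stop at about 3.7 N (roughly 6 mm of its 12 mm travel).

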